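# Turn the leaf of the glaze sample board

### The arm

A 6-joint arm with a two-finger parallel gripper is mounted at the origin on a cart in front of the work surface, level with it; the furniture and walls round the work are solid. World frame = base frame: x ahead of the robot, y to its left, z up, the work surface at z = 0. Lengths are in m, angles in rad, forces in N, time in s.
With the tool pointing down it reaches from about 0.25 to 0.8 m from the base axis. Payload 8.5 kg.
Tool frame: the origin (TCP) lies at the very end of the fingers, on their centre line; the grasp point (between the pads) lies 19 mm behind it; z points along the fingers, y is the direction in which the jaws open and shut (so a half turn about z gives the same grasp; the last joint's range is limited). The gripper opens to 85 mm and grips with 20 to 120 N. Pads are 22 mm wide; open, the fingers measure 114 mm over their backs; the gripper's body (76 mm by 85 mm) begins 54 mm behind the grasp point. The pads swing forward as they close: fully open they stand 13 mm farther back than shut.
Start: joints at [-1.201, 0.238, -0.013, 1.319, 0, 1.571], TCP at [0.19, -0.489, 0.231] pointing down, gripper open.
Joint ranges: [-2.66, 2.66], [-1.03, 1.9], [-1.14, 1.46], [-1.82, 2.27], [-1.45, 1.34], [-3.14, 3.14]. Speed limits (rad/s): [2.22, 2.22, 2.79, 3.14, 3.14, 3.14].

### API

Orientations are given as a rotation vector (axis times angle).
In Python, from rig import manip, optics gives the robot as it stands. Calls block until the motion is done:
- manip.reach(position, orientation): joint-space move of the TCP to a pose.
- manip.move_l(position, frame=None, speed=0.15, f_stop=None): straight line of the TCP; frame=None keeps the orientation; speed is the mean speed in m/s. With f_stop (N) it stops when the force on the tool has changed by that much, and returns True; else False.
- manip.move_joints(angles): joint-space move.
- manip.gripper_to(opening, strength=None): finger opening in m; strength is the grip in N (None keeps the last); returns when the fingers have stopped.
- manip.wait(seconds).
- manip.solve_ik(position, orientation): joint angles nearest the present ones, or None.
- manip.state(): the state.
- optics.snapshot(name): name is "scene" or "top"; returns a dict with "pixels" (420x560x3 uint8, blue, green, red), "mtx" (3x3 intrinsics, pixels), "extrinsics" (4x4, takes a point from camera to world coordinates). Camera axes: x right, y up, looking along -z (the intrinsics and any distortion apply to the point x, -y, -z); pixel columns grow to the right and rows downward; lengths in m; the calibration is good to about 2 mm. A picture is of the moment at which its call begins. There is no depth.
A pose or a line that the arm cannot do raises manip.IKError and nothing moves.
- manip.hand_in(): hands the job in, once; it reports no verdict.
The state is a dict: "t": time; "joints": joint angles; "joint_vel": joint speeds; "joint_efforts": joint torques, N m; "position": TCP position; "orientation": TCP orientation; "contact_force": force on the tool from outside, world axes, zero at the start; "torque": the same for the moment, N m; "width": finger opening in m.
Only numpy, scipy, OpenCV 4.12 (cv2) and the standard library are available. Lean on these libraries where they do the work, as an engineer would, in place of code of your own. Each camera call takes 0.05 s, during which the arm holds its last target. There are 200 camera calls.

### The job

A white plaster mould stands on the glaze sample board: first push it, without picking it up, right off the board, so that it sits flat on the bare table. Then turn the board's hinged leaf over its spine, without slamming it, and press it down until it lies flat on the other half of the board, where the mould was. Leave the cups, the bowl and the wooden stamp around it where they stand.

Things in the scene. Friction and masses are not known exactly. Their poses are not given: they have to be found in the camera images.
- board: glaze sample board, a flat wooden plate 170 (x) x 300 (y) x 6 mm, fixed to the table. Origin: centre of its underside. A hinge spine runs along its x axis across the middle (y = 0). The leaf starts over the -y half (small flat tiles glued on, up to 8 mm high); the +y half is bare and carries the mould at the start
- spine (a point): point on the leaf's hinge axis, in the middle of the spine, 16 mm above the board's underside; axes as the board's, hinge axis x. The steel end blocks of the spine (x = +-79 mm) are 22 mm wide and reach 24 mm above the table, the barrel between them is 13 mm across
- leaf (a joint): hinge of the leaf (rad): 0 = flat on the -y half, 1.57 = upright, 3.14 = flat on the +y half (its stop). Starts part-way up, 0.45 to 0.9. Stiff (about 0.17 N m friction): the leaf stays at any angle where it is left. Leaf: rigid wooden panel 142 mm along the spine, reaching 128 mm from the hinge axis, 8 mm thick (4 either side of the axis), 0.11 to 0.21 kg
- leaf_edge (a point): middle of the leaf's free edge: end of a finger tab 46 mm wide, 8 mm thick, reaching 142 mm from the hinge axis. Site -y points away from the hinge along the leaf; z is square to the face that looks up at joint 0. Both faces carry chips 1.5 mm proud, 15 to 91 mm from the axis, and two rubber feet 4.5 mm proud at 118 mm, 60 mm either side of the middle
- mould_centre (a point): centre of the white plaster sprig mould, a block 52 (x) x 70 (y) x 31 mm high with a shallow round hollow in its top, 0.11 to 0.21 kg, loose. Point half-way up, 15.5 mm above its underside. It starts on the +y half of the board, its long side roughly along the spine
- mould: the same plaster mould; origin at the centre of its underside, z up. Underside 6 mm above the table on the board, 0 on the table
- cup: plain bisque cup, 65 mm across, 67 mm high, loose, stands on the table beyond the far (+x) side of the board; origin at the centre of its underside; leave alone
- stamp: small upright wooden pattern stamp, 19 mm across, 54 mm high, loose, stands on the table before the near (-x) side of the board; origin at the centre of its underside; leave alone
- bowl: shallow clay bowl, 124 mm across, 45 mm high, loose, to one side of the board; origin at the centre of its underside; leave alone
- cup2: dark brown cup, 62 mm across, 59 mm high, loose, to the other side of the board; origin at the centre of its underside; leave alone

How it is judged:
On the way, in this order (a step that is already met when the one before it is completed fails the run):
1. the mould sits flat on the table, off the board, with the leaf still on its first side (height (world z) of mould between -0.01 and 0.0025 m and angle between mould's own z axis and vertical below 0.05 rad and value of joint leaf below 1.571 rad), for 0.2 s.
2. the leaf is turned over and flat on the other half (value of joint leaf above 3.04 rad), for 0.2 s.
At the end, for the whole second after the job is handed in: the leaf lies flat on the other half of the board (within 0.1 rad), the mould rests level on the table off the board, and the cups, bowl and stamp stand within 30 mm of where they were (height (world z) of mould between -0.01 and 0.0025 m and angle between mould's own z axis and vertical below 0.05 rad and value of joint leaf above 3.04 rad and linear speed of mould below 0.01 m/s and angle between each of cup, stamp, bowl, cup2's own z axis and vertical below 0.1 rad and distance of each of cup, stamp, bowl, cup2 from where it was at the start of the episode below 0.03 m); the robot touches nothing.
It fails at once if the mould is lifted (its underside more than 22 mm above the table), or tipped (height (world z) of mould above 0.022 m or angle between mould's own z axis and vertical above 0.5 rad).
It fails at once if the leaf is slammed (turned faster than 3 rad/s) (velocity of joint leaf above 3 rad/s).
It fails at once if a cup, the bowl or the stamp is moved more than 30 mm or knocked over (distance of any of cup, stamp, bowl, cup2 from where it was at the start of the episode above 0.03 m or angle between any of cup, stamp, bowl, cup2's own z axis and vertical above 0.5 rad).
It also fails if it takes over 54 s, if anything falls off the work surface, if the arm or the gripper's body presses on something with over 40 N, if the wrist force passes 120 N, or if a joint passes its speed limit or range.

## Working session

There is one attempt and no reset: what is moved stays moved. The work goes in short steps, each a Python script; the robot and the scene stay as the last script left them, time stands still between calls to the robot, and variables do not carry over. Pictures are saved under pics/ and viewed, about 8 in all and at most 12, crops included, and the job is handed in when it is done.

```bash
mkdir -p pics; ls; python3 - <<'E'
from rig import manip, optics
import cv2,numpy as np
for n in("scene","top"):
    s=optics.snapshot(n); cv2.imwrite(f"pics/{n}0.png",s["pixels"]); np.savez(f"pics/{n}0.npz",**s)
    print(n,s["mtx"],s["extrinsics"],s.keys())
print(manip.state())
E
```

```text
pics
scene [[514.60284093   0.         274.78940881]
 [  0.         514.60284093 212.98747   ]
 [  0.           0.           1.        ]] [[-0.66214088  0.50030902 -0.5579071  -0.22200098]
 [-0.74936566 -0.43755334  0.49698911  0.77082033]
 [ 0.00453402  0.74715324  0.66463636  0.99167428]
 [ 0.          0.          0.          1.        ]] dict_keys(['pixels', 'mtx', 'extrinsics'])
top [[384.72074369   0.         278.59914697]
 [  0.         384.72074369 208.41342368]
 [  0.           0.           1.        ]] [[-2.83714736e-02  9.75213100e-01 -2.19441267e-01  3.71071438e-01]
 [-9.99597409e-01 -2.76173396e-02  6.50406454e-03  6.89765699e-02]
 [ 2.82464954e-04  2.19537452e-01  9.75604032e-01  1.02728101e+00]
 [ 0.00000000e+00  0.00000000e+00  0.00000000e+00  1.00000000e+00]] dict_keys(['pixels', 'mtx', 'extrinsics'])
{'t': 0.1, 'joints': array([-1.20097174e+00,  2.38709882e-01, -1.41443614e-02,  1.31919143e+00,
       -3.50845782e-05,  1.57078176e+00]), 'joint_vel': array([-0.0019167 , -0.00048473,  0.00265695, -0.00114697,  0.00061897,
       -0.00136132]), 'joint_efforts': array([-6.41128281e-04, -5.39720070e+01,  3.46997702e+01,  1.34318811e-02,
       -2.21660889e-05,  2.35776412e-07]), 'position': array([ 0.18962302, -0.48917579,  0.23075759]), 'orientation': array([-3.08683096e+00, -5.77412145e-01,  4.14815990e-04]), 'contact_force': array([0.0611724 , 0.31034589, 0.08360626]), 'torque': array([ 0.0273929 ,  0.00175939, -0.00894817]), 'width': 0.08555037067924218}
```

View pics/top0.png

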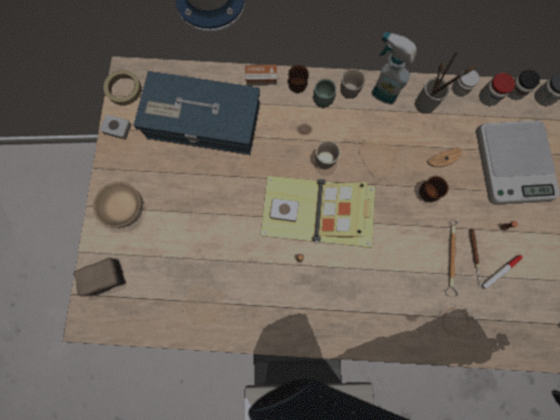

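View pics/scene0.png

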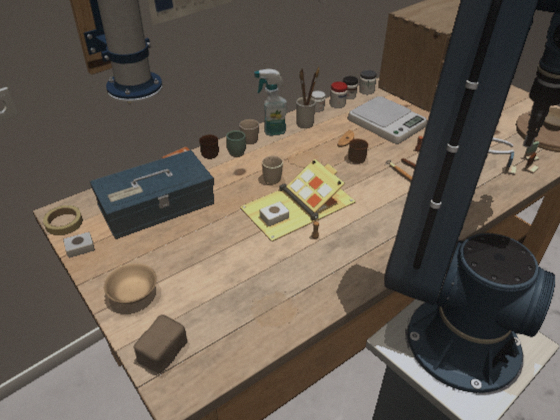

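The top view shows the yellow board at (262–375, 178–245), mould at (284,209), spine at x≈319, leaf to the right with its tab near (368,208), cup (327,155), stamp (300,258), bowl (118,205) and cup2 (433,188). The +y side (left of the board) is clear. The scene view shows the same, with the leaf partly raised. I'll zoom in next.

```bash
cat > h.py <<'E'
import numpy as np,cv2
def load(n): return dict(np.load(f"pics/{n}.npz"))
def ray(s,p):
    d=np.linalg.inv(s["mtx"])@[p[0],p[1],1]; d=d*[1,-1,-1]
    T=s["extrinsics"]; return T[:3,3],T[:3,:3]@d
def onz(s,p,z):
    o,d=ray(s,p); return o+d*(z-o[2])/d[2]
def tri(s1,p1,s2,p2):
    o1,d1=ray(s1,p1);o2,d2=ray(s2,p2)
    k=np.linalg.lstsq(np.c_[d1,-d2],o2-o1,rcond=None)[0]
    a,b=o1+k[0]*d1,o2+k[1]*d2; return (a+b)/2,np.linalg.norm(a-b)
def proj(s,P):
    T=s["extrinsics"];c=T[:3,:3].T@(np.asarray(P,float)-T[:3,3]);q=s["mtx"]@(c*[1,-1,-1]);return q[:2]/q[2]
E
python3 - <<'E'
from h import *
a=load("top0")["pixels"];b=load("scene0")["pixels"]
A=cv2.resize(a[170:270,250:390],None,fx=5,fy=5,interpolation=cv2.INTER_CUBIC)
B=cv2.resize(b[150:250,230:370],None,fx=5,fy=5,interpolation=cv2.INTER_CUBIC)
cv2.imwrite("pics/z1.png",A);cv2.imwrite("pics/z2.png",B)
E
```

```text
(no output)
```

View pics/z1.png

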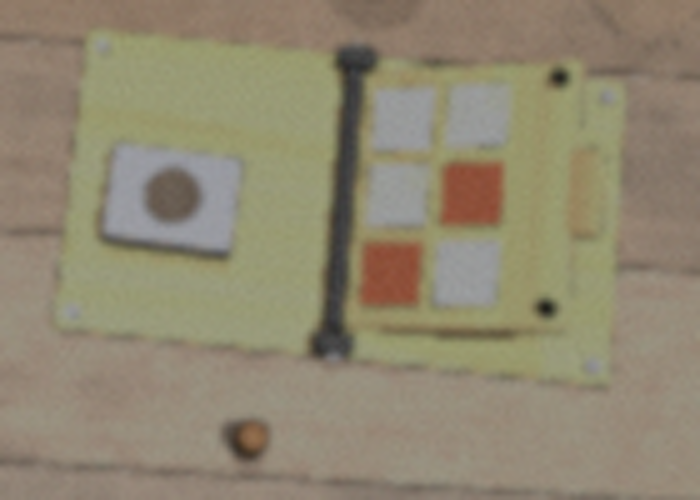

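View pics/z2.png

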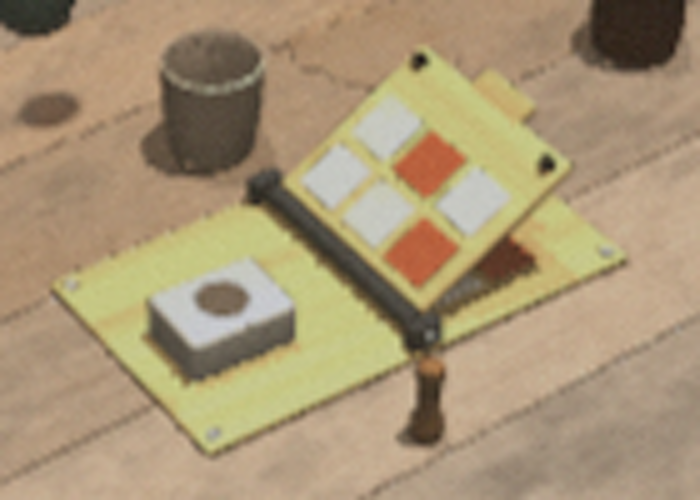

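Top zoom: board corners at crop (90,30), (57,328), (607,385), (623,80); mould top corners (117,142), (243,157), (231,248), (103,237); spine blocks (355,58) and (332,345); rubber feet (559,77) and (545,308). Scene zoom: feet at (420,60) and (547,163); tab end centred near (518,90).

```bash
python3 - <<'E'
from h import *
np.set_printoptions(precision=4,suppress=True)
t=load("top0");s=load("scene0")
T=lambda x,y:((x+.5)/5-.5+250,(y+.5)/5-.5+170)
S=lambda x,y:((x+.5)/5-.5+230,(y+.5)/5-.5+150)
bc=np.array([onz(t,T(*p),.006) for p in[(90,30),(57,328),(607,385),(623,80)]])
bs=np.array([onz(s,S(*p),.006) for p in[(52,290),(212,455),(627,262)]])
print("board top",bc,"\nscene",bs,"sizes",[np.linalg.norm(bc[i]-bc[i-1]) for i in range(4)])
c=bc.mean(0);xa=(bc[0]-bc[1]+bc[3]-bc[2]);ya=bc[0]-bc[3]+bc[1]-bc[2]
yaw=np.arctan2(-xa[1],xa[0]);yw=np.arctan2(-ya[0],ya[1]);print("centre",c,"yaw",-yaw,yw)
for p in[(355,58),(332,345)]:print("block",onz(t,T(*p),.024))
m=np.array([onz(t,T(*p),.037) for p in[(117,142),(243,157),(231,248),(103,237)]]);print("mould",m,m.mean(0),[np.linalg.norm(m[i]-m[i-1]) for i in range(4)])
m2=np.array([onz(s,S(*p),.037) for p in[(148,302),(247,262),(295,302),(187,348)]]);print("mould scene",m2,m2.mean(0))
for a,b in[((559,77),(420,60)),((545,308),(547,163)),((598,195),(516,92))]:print("leaf",tri(t,T(*a),s,S(*b)))
print("stamp",onz(t,T(252,438),.054),"cup",onz(t,(327,152),.067),"cup2",onz(t,(433,186),.059),onz(s,(357.5,161),0),"bowl",onz(t,(118,205),.045))
E
```

```text
board top [[ 0.6949  0.09    0.006 ]
 [ 0.5286  0.1114  0.006 ]
 [ 0.4897 -0.1807  0.006 ]
 [ 0.6578 -0.2032  0.006 ]] 
scene [[ 0.6899  0.0945  0.006 ]
 [ 0.5258  0.1142  0.006 ]
 [ 0.4859 -0.1771  0.006 ]] sizes [np.float64(0.2955856707956148), np.float64(0.16769064205168763), np.float64(0.29468680084222043), np.float64(0.16960540164247806)]
centre [ 0.5927 -0.0456  0.006 ] yaw -0.13040512576704177 -0.12918868361089594
block [ 0.6692 -0.0539  0.024 ]
block [ 0.5127 -0.0336  0.024 ]
mould [[0.6226 0.0764 0.037 ]
 [0.6125 0.0099 0.037 ]
 [0.5636 0.0181 0.037 ]
 [0.5713 0.0851 0.037 ]] [0.5925 0.0474 0.037 ] [np.float64(0.05193923513201707), np.float64(0.06730454630487064), np.float64(0.04959920214339257), np.float64(0.06740486823763903)]
mould scene [[0.6177 0.0816 0.037 ]
 [0.6069 0.0166 0.037 ]
 [0.5633 0.0194 0.037 ]
 [0.5742 0.0901 0.037 ]] [0.5905 0.0519 0.037 ]
leaf (array([ 0.6389, -0.1505,  0.0819]), np.float64(0.000227974070249184))
leaf (array([ 0.5199, -0.1345,  0.0823]), np.float64(0.00029904432627027717))
leaf (array([ 0.5749, -0.1648,  0.087 ]), np.float64(0.0019593724546830135))
stamp [0.4624 0.0121 0.054 ] cup [ 0.7364 -0.0698  0.067 ] cup2 [ 0.6375 -0.3427  0.059 ] [ 0.6241 -0.3442  0.    ] bowl [0.6131 0.4831 0.045 ]
```

Measurements agree with the given sizes (board 0.296 x 0.169, mould 0.067 x 0.051; foot radius 0.119). Board centre ≈(0.591,-0.044), yaw -0.13, leaf ≈0.52 rad. The mould has 50 mm of free space on its spine side, so I'll push along +y. I'll check IK for everything first, then push.

```bash
cat >> h.py <<'E'
from scipy.spatial.transform import Rotation as Ro
C=np.array([.591,-.0445,0]);W=-.13
B=Ro.from_euler("z",W).as_matrix()
w=lambda x,y,z:C+B@[x,y,z]
def ori(a,sgn):  # tool z tilted by a towards +y_b, jaws along board x
    z=np.array([0,np.sin(a),-np.cos(a)]);y=np.array([sgn,0,0.])
    return Ro.from_matrix(B@np.c_[np.cross(y,z),y,z]).as_rotvec()
HW=.011
def leafpose(th,r,lead,sgn,xb=0.):
    """tip touching the leaf's driven face at radius r, leaf at th"""
    d=np.radians
    a=np.interp(th,[d(90),d(180)],[d(45),0.])
    n=np.array([0,-np.sin(th),-np.cos(th)]);rad=np.array([0,-np.cos(th),np.sin(th)])
    z=np.array([0,np.sin(a),-np.cos(a)]);u=np.array([0,np.cos(a),np.sin(a)])
    p=np.array([xb,0,.016])+rad*r+n*(.004-lead+HW*abs(u@n))
    return w(*p),ori(a,sgn)
E
python3 - <<'E'
from h import *
from rig import manip
np.set_printoptions(precision=2,suppress=True)
for g in(1,-1):
    print(g)
    for y,z in((.03,.2),(.03,.01),(.165,.01)):
        print("push",manip.solve_ik(w(-.0116,y,z),ori(0,g)))
    for th in(0.3,.52,.8,1.2,1.57,2.,2.4,2.8,3.14):
        p,o=leafpose(th,.125,0,g); print(th,p,manip.solve_ik(p,o))
E
```

```text
1
push [-0.02  0.35  0.07  1.29  0.    1.68]
push [-0.02  0.49 -0.23  0.85  0.    1.68]
push [ 0.2   0.53 -0.16  0.88  0.    1.9 ]
0.3 [ 0.57 -0.17  0.04] [-0.61  0.77  0.11  1.34  0.68  0.94]
0.52 [ 0.58 -0.16  0.07] [-0.6   0.74  0.11  1.37  0.68  0.95]
0.8 [ 0.58 -0.14  0.1 ] [-0.58  0.69  0.11  1.4   0.69  0.98]
1.2 [ 0.58 -0.1   0.13] [-0.52  0.63  0.09  1.39  0.71  1.04]
1.57 [ 0.59 -0.06  0.14] [-0.45  0.58  0.03  1.33  0.74  1.13]
2.0 [ 0.6  -0.    0.13] [-0.28  0.46 -0.06  1.14  0.56  1.39]
2.4 [0.6  0.04 0.11] [-0.12  0.43 -0.11  1.02  0.37  1.59]
2.8 [0.61 0.07 0.06] [ 0.03  0.46 -0.14  0.94  0.17  1.73]
3.14 [0.61 0.08 0.02] [ 0.13  0.52 -0.14  0.9   0.    1.83]
-1
push [-0.02  0.35  0.07  1.29  0.   -1.46]
push [-0.02  0.49 -0.23  0.85  0.   -1.46]
push [ 0.2   0.53 -0.16  0.88  0.   -1.24]
0.3 [ 0.57 -0.17  0.04] [-0.61  0.77  0.11  1.34  0.68 -2.21]
0.52 [ 0.58 -0.16  0.07] [-0.6   0.74  0.11  1.37  0.68 -2.19]
0.8 [ 0.58 -0.14  0.1 ] [-0.58  0.69  0.11  1.4   0.69 -2.16]
1.2 [ 0.58 -0.1   0.13] [-0.52  0.63  0.09  1.39  0.71 -2.1 ]
1.57 [ 0.59 -0.06  0.14] [-0.45  0.58  0.03  1.33  0.74 -2.01]
2.0 [ 0.6  -0.    0.13] [-0.28  0.46 -0.06  1.14  0.56 -1.75]
2.4 [0.6  0.04 0.11] [-0.12  0.43 -0.11  1.02  0.37 -1.56]
2.8 [0.61 0.07 0.06] [ 0.03  0.46 -0.14  0.94  0.17 -1.41]
3.14 [0.61 0.08 0.02] [ 0.13  0.52 -0.14  0.9   0.   -1.31]
```

```bash
python3 - <<'E'
from h import *
from rig import manip,optics
np.set_printoptions(precision=3,suppress=True)
o=ori(0,1)
manip.reach(w(-.0116,.03,.2),o)
manip.gripper_to(.02)
manip.move_l(w(-.0116,.031,.05),speed=.15)
print("down",manip.move_l(w(-.0116,.031,.0105),speed=.06,f_stop=8),manip.state()["position"])
F=[]
for y in np.arange(.05,.1751,.0125):
    manip.move_l(w(-.0116,y,.0105),speed=.06); F.append(manip.state()["contact_force"])
print(np.array(F))
manip.move_l(w(-.0116,.145,.02),speed=.12)
manip.move_l(w(-.0116,.10,.25),speed=.3)
s=optics.snapshot("scene");cv2.imwrite("pics/s1.png",s["pixels"]);np.savez("pics/scene1.npz",**s)
s2=optics.snapshot("top");np.savez("pics/top1.npz",**s2)
I=np.hstack([cv2.resize(s["pixels"][130:270,170:370],(400,280)),cv2.resize(s2["pixels"][140:280,200:400],(400,280))])
cv2.imwrite("pics/v1.png",I); print(manip.state()["t"])
E
```

```text
down False [ 0.584 -0.012  0.011]
[[ 0.499  0.337  0.078]
 [-0.181 -0.011  0.655]
 [-0.323  1.08   0.368]
 [ 1.022  0.882  1.297]
 [-0.335 -0.38   0.019]
 [-0.507 -0.701 -0.109]
 [ 0.629  0.571  0.099]
 [-0.229 -0.161  0.218]
 [ 0.794 -0.371 -0.34 ]
 [ 0.627 -0.022  0.1  ]
 [ 0.491 -0.454 -0.161]]
10.3917
```

View pics/v1.png

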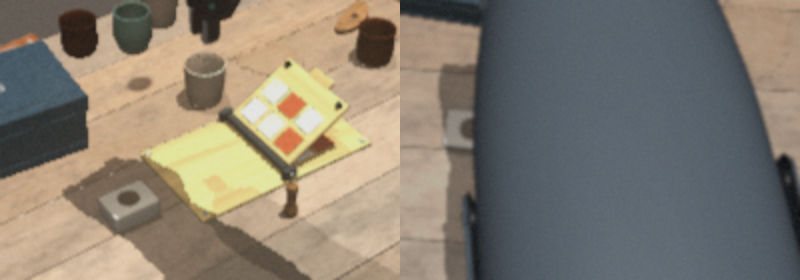

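The scene half of the picture shows the mould flat on the table at (130,205), clear of the board edge near (180,185), and everything else in place. The arm hides the board in the top view. Next is the leaf, going in under the tab along the tool axis.

```bash
python3 - <<'E'
from h import *
from rig import manip,optics
np.set_printoptions(precision=3,suppress=True)
manip.gripper_to(0)
p,o=leafpose(.25,.125,0,1)
z=Ro.from_rotvec(o).as_matrix()[:,2]
print("start",p,manip.solve_ik(p-.2*z,o))
manip.reach(p-.2*z,o)
manip.move_l(p-.06*z,speed=.2)
print("in",manip.move_l(p,speed=.08,f_stop=8),manip.state()["position"],manip.state()["contact_force"])
for th in np.arange(.4,1.66,.2):
    q,o=leafpose(th,.125,0,1); hit=manip.move_l(q,o,speed=.08,f_stop=25)
    st=manip.state();print(round(th,2),hit,st["position"],st["contact_force"])
    if hit: break
s=optics.snapshot("scene");cv2.imwrite("pics/s2.png",cv2.resize(s["pixels"][80:280,170:430],(780,600)))
np.savez("pics/scene2.npz",**s);print(st["t"])
E
```

```text
start [ 0.575 -0.168  0.034] [-0.78   0.836  0.6    1.88   0.598  0.749]
in False [ 0.575 -0.168  0.034] [ 1.203 -0.223  0.637]
0.4 False [ 0.576 -0.164  0.053] [ 0.358 -0.152 -0.5  ]
0.6 False [ 0.577 -0.155  0.075] [ 0.122 -0.045 -0.647]
0.8 False [ 0.579 -0.141  0.096] [ 0.513 -0.879 -0.629]
1.0 False [ 0.581 -0.123  0.114] [-0.362  0.169  0.127]
1.2 False [ 0.583 -0.102  0.128] [-0.444 -0.775  0.282]
1.4 False [ 0.587 -0.078  0.137] [-0.259 -0.819 -0.614]
1.6 False [ 0.59  -0.052  0.141] [ 0.167 -0.212  0.392]
17.1083
```

View pics/s2.png

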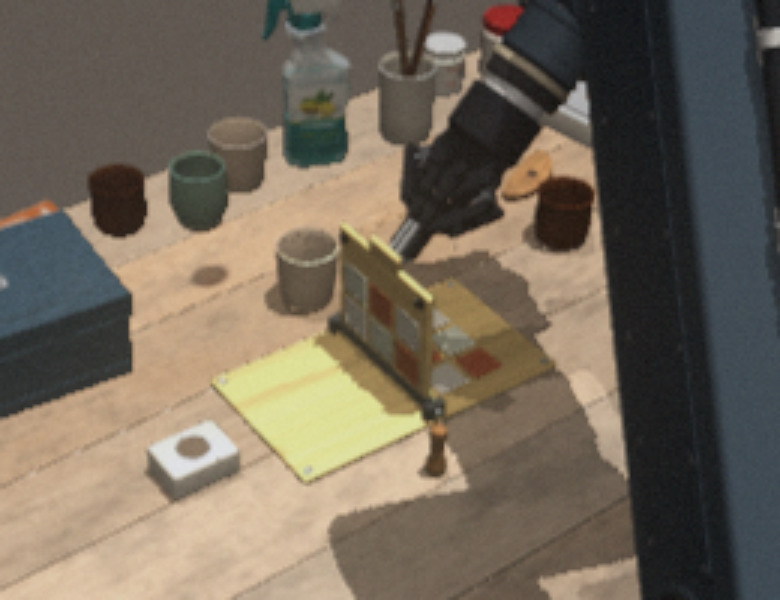

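The picture shows the leaf upright at (385,310) with the finger behind the tab at (405,250). The mould is flat and clear at (193,460), and the cups and stamp are undisturbed. Next I'll carry it over and press it down.

```bash
python3 - <<'E'
from h import *
from rig import manip,optics
np.set_printoptions(precision=3,suppress=True)
for th in list(np.arange(1.8,3.0,.2))+[3.08]:
    q,o=leafpose(th,np.interp(th,[1.6,2.2],[.125,.118]),0,1); hit=manip.move_l(q,o,speed=.07,f_stop=25)
    st=manip.state();print(round(th,2),hit,st["position"],st["contact_force"])
    if hit: break
q,o=leafpose(np.pi,.118,.008,1)
print("press",manip.move_l(q,o,speed=.02,f_stop=20),manip.state()["position"],manip.state()["contact_force"])
manip.wait(.4)
print(manip.state()["contact_force"])
p=manip.state()["position"]
manip.move_l(p+[0,0,.12],speed=.15)
manip.move_l(w(-.25,-.15,.3),speed=.4)
for n in("scene","top"):
    s=optics.snapshot(n);np.savez(f"pics/{n}3.npz",**s)
    cv2.imwrite(f"pics/{n}3.png",s["pixels"])
a=load("scene3")["pixels"];b=load("top3")["pixels"]
cv2.imwrite("pics/v3.png",np.hstack([cv2.resize(a[130:270,170:370],(400,280)),cv2.resize(b[130:270,200:400],(400,280))]))
print(manip.state()["t"])
E
```

```text
1.8 False [ 0.593 -0.027  0.138] [-0.134 -0.051  0.372]
2.0 False [ 0.596 -0.004  0.13 ] [ 0.104  0.457 -0.072]
2.2 False [0.599 0.017 0.117] [-0.675  0.512 -0.197]
2.4 False [0.601 0.036 0.102] [ 0.174 -0.495 -0.301]
2.6 False [0.604 0.052 0.083] [-0.402 -0.304 -0.499]
2.8 False [0.605 0.064 0.061] [-0.495  0.468  0.475]
3.08 False [0.606 0.072 0.028] [-0.88   0.016  0.216]
press True [0.607 0.072 0.02 ] [-1.765 -0.808 10.52 ]
[-3.318 -1.064 11.783]
23.9833
```

View pics/v3.png

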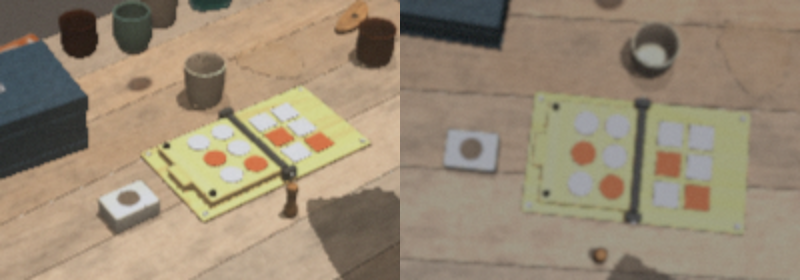

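The picture shows the leaf flat on the +y half, the mould flat on the table at (128,205)/(472,150), and the cups and stamp in place. The press stopped with the tip at z=0.020, which is the flat leaf's top face. I'll check numerically, then hand in.

```bash
python3 - <<'E'
from h import *
from rig import manip
np.set_printoptions(precision=4,suppress=True)
t=load("top3");s=load("scene3");s0=load("scene0");t0=load("top0")
for a,b in(((556,106),(166,145)),((545,193),(212,193))):
    P,e=tri(t,((a[0]-400)/2+200,a[1]/2+130),s,(b[0]/2+170,b[1]/2+130));print("foot",B.T@(P-C),e)
print("mould centre board frame (hollow z .031)",B.T@(onz(t,((472-400)/2+200,150/2+130),.031)-C))
g=lambda i:cv2.cvtColor(i["pixels"],cv2.COLOR_BGR2GRAY)
for n,(x,y,r),A,D in(("cup",(327,154,18),t0,t),("cup2",(433,188,18),t0,t),("bowl",(118,205,28),t0,t),("stamp",(316,228,13),s0,s)):
    T=g(A)[y-r:y+r,x-r:x+r];R=cv2.matchTemplate(g(D)[y-r-12:y+r+12,x-r-12:x+r+12],T,cv2.TM_CCOEFF_NORMED)
    _,v,_,l=cv2.minMaxLoc(R);print(n,"shift px",l[0]-12,l[1]-12,round(v,2))
manip.hand_in()
E
```

```text
foot [0.0631 0.1157 0.0209] 0.000593304245528129
foot [-0.0582  0.1177  0.0212] 0.0002403214997312789
mould centre board frame (hollow z .031) [-0.012   0.2201  0.031 ]
cup shift px 0 0 1.0
cup2 shift px 0 0 1.0
bowl shift px 0 0 0.99
stamp shift px 0 0 0.85
the job is handed in; nothing more can be done
```

The job is handed in at about 24 s of the 54 s allowed. No verdict was reported, but every check I made agreed with the goal.

**What I did:** I pushed the mould straight along +y off the board with the fingers low. I then went in under the leaf's tab with closed fingers, swung the leaf slowly over its spine and pressed it down. After that I pulled the arm clear.

**Last checks:**
- **Leaf:** the press stopped on contact with the fingertip at z = 0.020 m, which is the top face of a flat leaf. The two feet measured about 21 mm high, against 24.5 mm expected, so within a few millimetres; a 0.1 rad error would show as 12 mm.
- **Mould:** it looks level on the table, with its centre 220 mm from the spine. Its near end is about 35 mm clear of the board.
- **Cups, bowl and stamp:** no pixel shift between the first and last pictures. The stamp's match was weaker (0.85), with the moved leaf and changed shadows in the picture beside it.

No check failed. I did not measure the mould's height and tilt separately; I judged them from the pictures.

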